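# Roll a steel tube into the V-block and butt it against the end stop

### The arm

A 6-joint arm with a two-finger parallel gripper is mounted at the origin on a cart in front of the work surface, level with it; the furniture and walls round the work are solid. World frame = base frame: x ahead of the robot, y to its left, z up, the work surface at z = 0. Lengths are in m, angles in rad, forces in N, time in s.
With the tool pointing down it reaches from about 0.275 to 0.75 m from the base axis. Payload 10.2 kg.
Tool frame: the origin (TCP) lies midway between the tips of the shut fingers; the grasp point (between the pads) lies 19 mm behind it (env.hold_point_z is the distance from the TCP to the grasp point, in m); z points along the fingers, y is the line along which they close (so a half turn about z gives the same grasp; the last joint's range is limited). The gripper opens to 85 mm and grips with 20 to 120 N. Pads are 22 mm wide; open, the fingers measure 114 mm over their backs; the gripper's body (76 mm by 85 mm) begins 54 mm behind the grasp point. The pads swing forward as they close: fully open they stand 13 mm farther back than shut.
Start: joints at [0.909, 0.313, 1.498, -0, 1.331, -0.223], TCP at [0.223, 0.475, 0.231] pointing down, gripper open.
Joint ranges: [-2.94, 2.94], [-0.97, 2.17], [0.19, 2.56], [-1.23, 4.37], [0.02, 3.11], [-2.88, 2.88]. Speed limits (rad/s): [2.39, 2.39, 3.01, 3.14, 3.14, 3.14].

### API

Orientations are given as a unit quaternion [x, y, z, w].
In Python, from bench import env, kinematics, monitor, eyes, job gives the robot as it stands. The module is installed in compiled form; this text tells all that it offers. Calls block until the motion is done:
- env.reach(position, orientation): joint-space move of the TCP to a pose.
- env.movel(position, velocity=0.15, frame=None, guard=None): straight line of the TCP; frame=None keeps the orientation; velocity is the mean speed in m/s. With guard (N) it stops when the force on the tool has changed by that much, and returns True; else False.
- env.set_joints(angles): joint-space move.
- env.release() and env.close_gripper(effort=None): open the fingers fully, or close them until they stop; effort is the grip in N (None keeps the last).
- env.hold(seconds).
- kinematics.ik(position, orientation): joint angles nearest the present ones, or None.
- monitor.sense(): the state.
- eyes.grab_frame(name): name is "scene" or "top"; returns a dict with "frame" (420x560x3 uint8, red, green, blue), "mtx" (3x3 intrinsics, pixels), "k1" (the pictures are not rectified: a ray, as slopes to the right and down, at radius r is drawn at 1 + k1 r^2 times it, then the intrinsics apply), "view" (4x4, takes a point from world to camera coordinates). Camera axes: x right, y down, z forward; pixel columns grow to the right and rows downward; lengths in m; the calibration is good to about 2 mm. A picture is of the moment at which its call begins. There is no depth.
A pose or a line that the arm cannot do raises env.MotionError and nothing moves.
- job.hand_in(): hands the job in; it is judged then, once.
The state is a dict: "clock": time; "joints": joint angles; "qvel": joint speeds; "joint_efforts": joint torques, N m; "position": TCP position; "ee_rot": TCP orientation; "contact_force": force on the tool from outside, world axes, zero at the start; "ft_torque": the same for the moment, N m; "finger_gap": opening from 0.0 (shut) to 1.0 (fully open); "gripper_force": force on a finger pad.
Only numpy, scipy, OpenCV 4.12 (cv2) and the standard library are available. Lean on these libraries where they do the work, as an engineer would, in place of code of your own. Each camera call takes 0.05 s, during which the arm holds its last target. There are 200 camera calls.

### The job

Roll the steel tube along the bench, by pushing its side gently with the fingertips, up the ramp and over the lip of the grey metal V-block, and push it along the groove until its end is up against the red end stop; leave it lying at rest in the groove. Only push it: do not grip or lift the tube, do not fling or ram it, and leave the bottles, vials, beaker and cork standing about where they are.

Things in the scene. Friction and masses are not known exactly. Their poses are not given: they have to be found in the camera images.
- tube: stainless steel tube, a plain round bar 44 mm across, 150 mm long, about 0.35 kg, slippery, a blue band near each end, dark end faces. Origin at its centre on its axis (22 mm above the bench at the start); x is its long axis; y and z turn as it rolls (z up at the start). Left alone it soon stops rolling. It starts on the bench on the ramp's side, within 9 degrees of parallel to the groove, 15 to 35 mm short of the stop.
- v_block: grey metal V-block fixed to the bench, with a red end stop. Origin on the bench straight below home; z up. Its groove runs along x, the block from x = -50 to +75 mm; the back of the block is at y = +51 mm. The tube starts 130 to 190 mm from the groove on the block's -y side, where the ramp is, and enters toward +y.
- home (a point): where the centre of the tube is when it lies in the groove on both flanks, against the stop: 28.5 mm above the bench. Axes as the block's. The groove's bottom is 4 mm farther in +y, 1 mm above the bench; its -y flank slopes at 30 degrees, its +y flank at 45 degrees up to 36 mm above the bench. A tube at home overhangs the block by 25 mm at its -x end.
- lip (a point): middle of the rounded lip between ramp and groove, 11 mm above the bench, 15 mm from home in the block's -y. The flat ramp falls from it to the bench over 58 mm toward -y and is as long in x as the block.
- stop_face (a point): point on the face of the red end stop where the middle of the tube's +x end face comes to lie. The stop is an upright plate at the block's +x end, 10 mm thick, 48 mm high, reaching 26 mm to the -y and 30 mm to the +y side of this point.
- vial_yellow: bystander: yellow-filled vial, black cap, 22 mm across, 44 mm tall; loose; origin at the centre of its underside
- vial_red: bystander: red-filled vial, black cap, 22 mm across, 44 mm tall; loose; origin at the centre of its underside
- cork: bystander: cork stopper, 25 mm across, 24 mm tall; loose; origin at the centre of its underside
- dropper_bottle: bystander: amber dropper bottle, 38 mm across, 84 mm tall; loose; origin at the centre of its underside
- wash_bottle: bystander: white wash bottle with bent spout, 60x99 mm, 173 mm tall; loose; origin at the centre of its underside
- small_beaker: bystander: small glass beaker, 51x57 mm, 56 mm tall; loose; origin at the centre of its underside
There are look-alikes about, which are no part of the job. Several things look just like the tube: the one meant starts farthest to the robot's left.

How it is judged:
On the way:
1. the tube has rolled at least a fifth of a turn about its axis (angle between tube's own z axis and vertical above 1.25 rad).
At the end, for the whole second after the job is handed in: The tube lies in the groove on both flanks (axis within 4 mm of its home in y, 3 mm in height, within 0.05 rad of the groove), its end within 4 mm of the stop, at rest, after having rolled there (x of tube in the frame of v_block between -0.004 and 0.004 m and y of tube in the frame of v_block between -0.004 and 0.004 m and z of tube in the frame of v_block between 0.0255 and 0.0315 m and angle between the x axis of tube and the x axis of v_block, either way round below 0.05 rad and linear speed of tube below 0.01 m/s and angular speed of tube below 0.3 rad/s); the robot touches nothing.
It fails at once if the tube or one end of it is lifted: centre over 30 mm above the bench before the ramp, or over 46 mm anywhere (crossing the lip takes 34 mm), or its axis more than 14 degrees from level ((y of tube in the frame of v_block below -0.085 m and height (world z) of tube above 0.03 m) or height (world z) of tube above 0.046 m or angle between tube's own x axis and vertical below 1.32 rad).
It fails at once if the tube is flung (faster than 0.6 m/s) (linear speed of tube above 0.6 m/s).
It fails at once if the tube is gripped or rammed: the fingers press on it with more than 35 N in all (a pinch presses from both sides; pushing takes under 10 N) (contact force between tube and the fingers above 35 N).
It fails at once if a bystander is moved by more than 15 mm (distance of any of vial_yellow, vial_red, cork, dropper_bottle, wash_bottle, small_beaker from where it was at the start of the episode above 0.015 m).
It also fails if it takes over 46 s, if anything falls off the work surface, if the arm or the gripper's body presses on something with over 40 N, if the wrist force passes 120 N, or if a joint passes its speed limit or range.

## Working session

There is one attempt and no reset: what is moved stays moved. The work goes in short steps, each a Python script; the robot and the scene stay as the last script left them, time stands still between calls to the robot, and variables do not carry over. Pictures are saved under pics/ and viewed, at most 10 in all, crops included, and the job is handed in when it is done.

```bash
mkdir -p pics; cat > h.py <<'E'
import numpy as np, cv2
from bench import env, kinematics, monitor, eyes, job
def grab(n,save=None):
    f=eyes.grab_frame(n)
    if save: cv2.imwrite(f'pics/{save}.png',cv2.cvtColor(f['frame'],cv2.COLOR_RGB2BGR))
    return f
def ray(f,uv,z):
    """pixel -> world point on plane at height z"""
    K=np.array(f['mtx']);d=(np.array(uv,float)-[K[0,2],K[1,2]])/[K[0,0],K[1,1]]
    s=d.copy()
    for _ in range(30): s=d/(1+f['k1']*(s@s))
    V=np.array(f['view']);R,t=V[:3,:3],V[:3,3]
    c=-R.T@t; r=R.T@np.array([s[0],s[1],1])
    return c+r*(z-c[2])/r[2]
def pix(f,P):
    K=np.array(f['mtx']);V=np.array(f['view']);c=V[:3,:3]@np.array(P)+V[:3,3]
    s=c[:2]/c[2]; s=s*(1+f['k1']*(s@s)); return s*[K[0,0],K[1,1]]+[K[0,2],K[1,2]]
E
python3 - <<'E'
from h import *
for n in('scene','top'):
    f=grab(n,n+'0'); V=np.array(f['view']); print(n,f['k1'],np.array(f['mtx']).tolist(),(-V[:3,:3].T@V[:3,3]).round(3),V[:3,:3].round(2).tolist())
    im=cv2.imread(f'pics/{n}0.png'); cv2.imwrite(f'pics/{n}0b.png',cv2.resize(im,(784,588),interpolation=cv2.INTER_CUBIC))
s=monitor.sense();print(s['clock'],s['ee_rot'],s['contact_force'])
E
```

```text
scene 0.03896322607701598 [[404.3418766458756, 0.0, 278.35774742349633], [0.0, 404.3418766458756, 206.5647485078979], [0.0, 0.0, 1.0]] [-0.238 -0.339  0.519] [[0.46, -0.89, -0.01], [-0.43, -0.22, -0.87], [0.77, 0.41, -0.49]]
top -0.07986038721259996 [[399.7707451738695, 0.0, 280.45372072886363], [0.0, 399.7707451738695, 214.21447272076932], [0.0, 0.0, 1.0]] [0.268 0.066 1.15 ] [[0.08, -1.0, 0.01], [-0.97, -0.08, -0.24], [0.24, 0.01, -0.97]]
0.1 [ 2.17626665e-01  9.76031934e-01 -4.97735448e-04 -2.25293085e-04] [-0.45744279 -0.10044175 -0.04093868]
```

View pics/top0b.png

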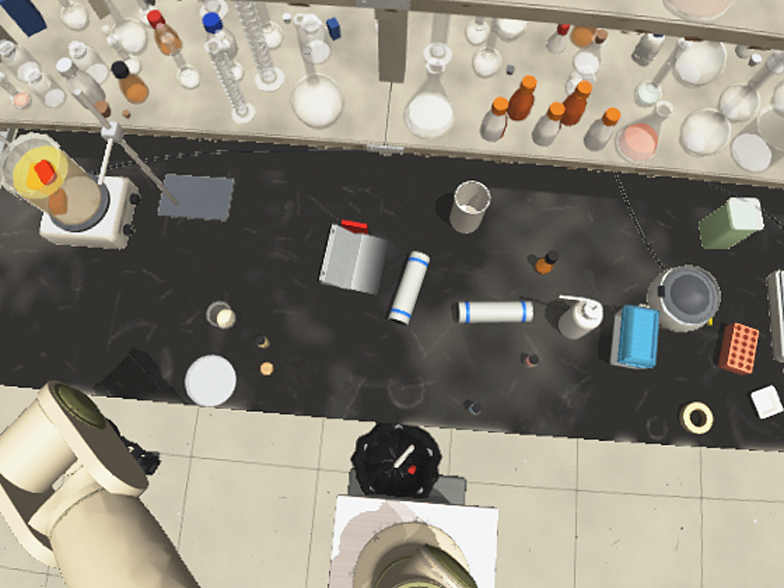

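View pics/scene0b.png

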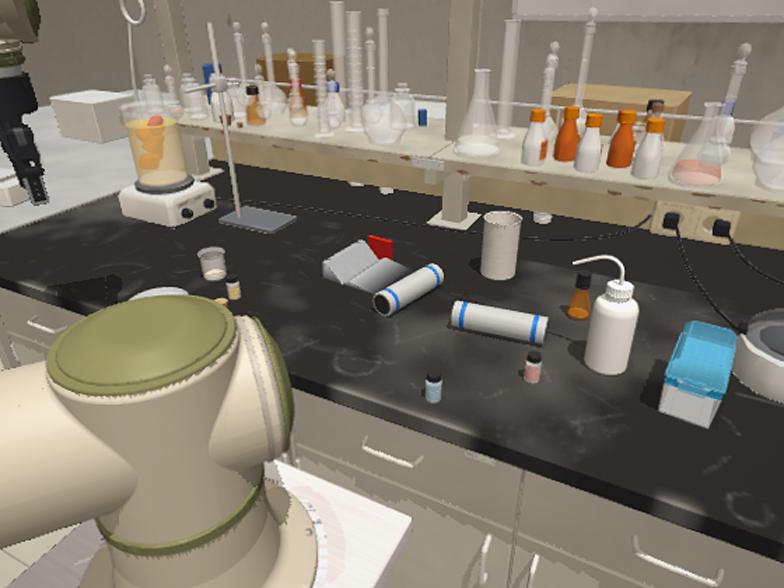

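Candidate tubes in the enlarged top view are the one at (409,287), nearly parallel to the groove beside the ramp, and the one at (495,311), lying across. The first is farther left (+y), so it's the one meant. The block is at (352,258), with the stop at its far (+x) end. I'll confirm this in a crop.

```bash
python3 - <<'E'
from h import *
im=cv2.imread('pics/top0.png')
cv2.imwrite('pics/crop1.png',cv2.resize(im[145:245,220:350],(780,600),interpolation=cv2.INTER_CUBIC))
hsv=cv2.cvtColor(im,cv2.COLOR_BGR2HSV)
f=grab('top')
roi=np.zeros(im.shape[:2],np.uint8); roi[175:236,275:312]=1
m=((hsv[...,2]>120)&(roi>0)).astype(np.uint8)
n,l,st,c=cv2.connectedComponentsWithStats(m); i=1+np.argmax(st[1:,4])
cn=cv2.findContours((l==i).astype(np.uint8),cv2.RETR_EXTERNAL,cv2.CHAIN_APPROX_NONE)[0][0]
r=cv2.minAreaRect(cn); print('tube rect',r,st[i]); 
for p in cv2.boxPoints(r): print(p, ray(f,p,.022).round(4))
b=((hsv[...,0]>95)&(hsv[...,0]<125)&(hsv[...,1]>120)&(hsv[...,2]>80)&(roi>0)).astype(np.uint8)
n,l,st,c=cv2.connectedComponentsWithStats(b)
for i in range(1,n):
    if st[i,4]>5: print('blue',c[i],st[i,4],ray(f,c[i],.040).round(4))
rd=(((hsv[...,0]<8)|(hsv[...,0]>172))&(hsv[...,1]>150)&(hsv[...,2]>90)).astype(np.uint8); rd[:145]=0;rd[180:]=0;rd[:,:220]=0;rd[:,300:]=0
cn=max(cv2.findContours(rd,0,1)[0],key=cv2.contourArea); r=cv2.minAreaRect(cn); print('red',r)
for p in cv2.boxPoints(r): print(p, ray(f,p,.048).round(4))
E
```

```text
tube rect ((292.3500061035156, 204.45001220703125), (14.230247497558594, 51.22889709472656), 18.434947967529297) [278 180  29  52 723]
[277.5     226.50002] [0.5091 0.0883 0.022 ]
[293.7     177.90001] [0.6606 0.053  0.022 ]
[307.2     182.40001] [0.65  0.012 0.022]
[291.      231.00002] [0.4993 0.0484 0.022 ]
blue [299.03125 186.0625 ] 32 [0.6307 0.0358 0.04  ]
blue [286.36363636 222.78787879] 33 [0.5182 0.0637 0.04  ]
red ((253.0080108642578, 161.45599365234375), (19.31962776184082, 7.334303855895996), 10.30484676361084)
[242.848 163.336] [0.6837 0.2055 0.048 ]
[244.16002 156.12   ] [0.7066 0.2041 0.048 ]
[263.16803 159.57599] [0.7005 0.1472 0.048 ]
[261.85602 166.79199] [0.6777 0.1488 0.048 ]
```

View pics/crop1.png

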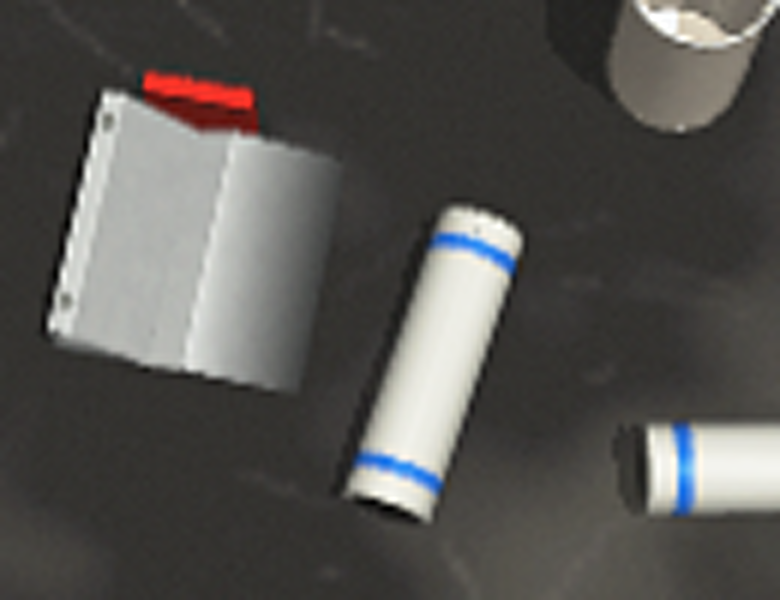

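The crop confirms the tube: bands at about (475,255) and (398,470), near end dark at (390,508). It stands just off the ramp, whose toe edge runs (300,390) to (340,160). The lip line runs (185,370) to (237,133), and the top of the red stop is at (145..255,72..107). I'll fit the block frame to these points and cross-check with the scene view.

```bash
python3 - <<'E'
from h import *
from scipy.optimize import least_squares
f=grab('top',"t1"); g=grab('scene')
P=[((48,333),(-50,51,36)),((105,90),(75,51,36)),((184,371),(-50,-15,11)),((237,133),(75,-15,11)),((300,391),(-50,-73,0)),((341,160),(75,-73,0)),
 ((145,91),(75,30,48)),((255,107),(75,-26,48)),((146,72),(85,30,48)),((250,88),(85,-26,48))]
W=np.array([ray(f,np.array([220+a/6-.4,145+b/6-.4]),q[2]/1e3)[:2] for (a,b),q in P]); B=np.array([q[:2] for _,q in P])/1e3
rot=lambda t:np.array([[np.cos(t),-np.sin(t)],[np.sin(t),np.cos(t)]])
s=least_squares(lambda p:(B@rot(p[2]).T+p[:2]-W).ravel(),[.6,.17,-.2],loss='soft_l1',f_scale=.003)
print('block',s.x.round(4),np.degrees(s.x[2])); print((1e3*s.fun.reshape(-1,2)).round(1).tolist())
T=lambda b:[*(rot(s.x[2])@np.array(b[:2])+s.x[:2]),b[2]]
R=rot(s.x[2]); 
for p in [(.6307,.0358),(.5182,.0637),(.57445,.0498)]: print('tube pts in block',(R.T@(np.array(p)-s.x[:2])).round(4))
# scene view check: block fit predictions and tube
im=cv2.cvtColor(g['frame'],cv2.COLOR_RGB2BGR); 
bc=np.array([.57445,.0498]); a=np.radians(-13.9); ax=np.array([np.cos(a),np.sin(a)])
o=[T(np.array(q)/1e3) for _,q in P]+[[*(bc+d*ax),z] for d in(-.075,.075) for z in (0,.044)]
x0,y0,k=215,150,5
c=cv2.resize(im[y0:y0+100,x0:x0+150],None,fx=k,fy=k,interpolation=cv2.INTER_CUBIC)
for w in o:
    u=(pix(g,w)-[x0,y0]+.4)*k; cv2.circle(c,tuple(int(v) for v in u),3,(0,255,0),-1)
cv2.imwrite('pics/crop2.png',c)
hs=cv2.cvtColor(im,cv2.COLOR_BGR2HSV);b=((hs[...,0]>95)&(hs[...,0]<125)&(hs[...,1]>110)&(hs[...,2]>80)).astype(np.uint8);b[:185]=0;b[230:]=0;b[:,:250]=0;b[:,320:]=0
n,l,st,cc=cv2.connectedComponentsWithStats(b)
for i in range(1,n):
    if st[i,4]>5: print('scene blue',cc[i],st[i,4])
E
```

```text
block [ 0.6179  0.1834 -0.0972] -5.567552130567941
[[1.5, 0.2], [-1.1, 1.5], [1.8, -0.4], [0.3, 1.3], [-1.4, -0.9], [0.5, -3.3], [0.4, 2.0], [-1.3, 0.9], [0.4, 0.4], [-1.0, -3.5]]
tube pts in block [ 0.027  -0.1457]
tube pts in block [-0.0876 -0.1289]
tube pts in block [-0.0303 -0.1372]
scene blue [310.15151515 195.54545455] 33
scene blue [281.02564103 212.17948718] 39
```

View pics/crop2.png

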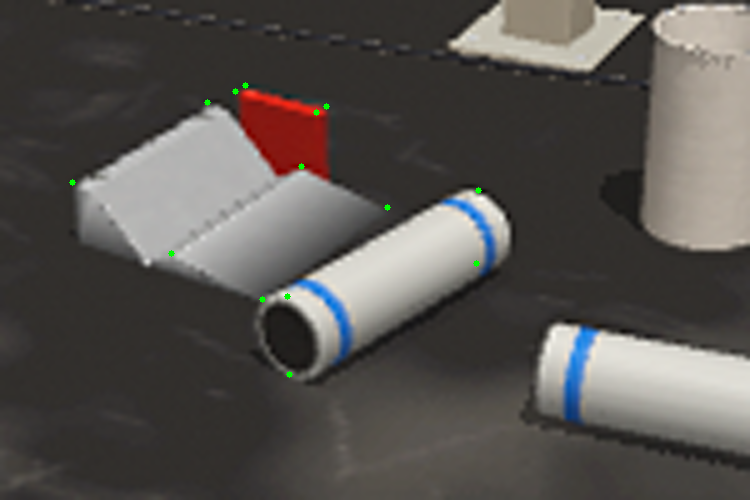

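The fit holds in both views, with residuals of about 1–3 mm. Tube relative to the block: centre (-30,-137) mm, yaw -8°, 30 mm short of the stop, all within the ranges given. I'll push with open fingers spread along the tube so that they square it up.

```bash
cat >> h.py <<'E'
BX,BY,BT=.6179,.1834,-.0972
def w(x,y,z): return np.array([BX+x*np.cos(BT)-y*np.sin(BT), BY+x*np.sin(BT)+y*np.cos(BT), z])
def blk(p): d=np.array(p[:2])-[BX,BY]; c,s=np.cos(BT),np.sin(BT); return np.array([c*d[0]+s*d[1],-s*d[0]+c*d[1]])
def quat(sgn=1):
    a=(np.pi/2-BT)/2 if sgn>0 else (-np.pi/2-BT)/2
    return np.array([np.sin(a),np.cos(a),0,0])
def tube(f,zc=.04):
    """blue bands seen from top near the block -> band midpoints in block frame"""
    hs=cv2.cvtColor(f['frame'],cv2.COLOR_RGB2HSV)
    b=((hs[...,0]>95)&(hs[...,0]<125)&(hs[...,1]>110)&(hs[...,2]>70)).astype(np.uint8); b[:150]=0;b[240:]=0;b[:,:225]=0;b[:,312:]=0
    n,l,st,c=cv2.connectedComponentsWithStats(b)
    return [(st[i,4],blk(ray(f,c[i],zc)).round(4)) for i in range(1,n) if st[i,4]>4]
def st():
    s=monitor.sense(); print('t',round(s['clock'],2),'blk',blk(s['position']).round(4),'z',round(s['position'][2],4),'F',np.round(s['contact_force'],1),'gap',s['finger_gap'])
E
python3 - <<'E'
from h import *
f=grab('top'); print('tube2 end',ray(f,(326,222),.022),blk(ray(f,(326,222),.022)),'cyl',ray(f,(334,163),0)); print(tube(f))
best=min((q for q in(quat(1),quat(-1))),key=lambda q:np.abs(np.subtract(kinematics.ik(w(-.024,-.197,.14),q),monitor.sense()['joints'])).max())
print(best,kinematics.ik(w(-.024,-.197,.14),best))
env.reach(w(-.024,-.197,.14),best); st()
env.movel(w(-.024,-.197,.003),velocity=.08); st()
env.movel(w(-.024,-.118,.003),velocity=.04,guard=15); st()
f=grab('top','t2'); print(tube(f))
a=grab('scene','s2'); 
c=np.hstack([f['frame'][140:250,215:345],a['frame'][140:250,215:345]]);cv2.imwrite('pics/v2.png',cv2.resize(cv2.cvtColor(c,4),None,fx=3,fy=3,interpolation=2))
E
```

```text
tube2 end [ 0.53442284 -0.05059372  0.022     ] [-0.06037474 -0.24099043] cyl [ 0.7272912  -0.06700869  0.        ]
[(np.int32(32), array([ 0.027 , -0.1457])), (np.int32(35), array([-0.0875, -0.1282]))]Traceback (most recent call last):
  File "<stdin>", line 3, in <module>
  File "<stdin>", line 3, in <lambda>
TypeError: unsupported operand type(s) for -: 'NoneType' and 'float'
```

```bash
cat > step1.py <<'E'
from h import *
j0=monitor.sense()['joints']
for s in (1,-1):
    print(s,[None if (j:=kinematics.ik(w(*p),quat(s))) is None else np.round(j,2) for p in((-.024,-.197,.14),(-.024,-.197,.003),(-.024,-.04,.01),(-.11,0,.015))])
ok=[s for s in(1,-1) if kinematics.ik(w(-.024,-.197,.14),quat(s)) is not None]; q=quat(ok[0])
env.reach(w(-.024,-.197,.14),q); st()
env.movel(w(-.024,-.197,.003),velocity=.08); st()
env.movel(w(-.024,-.118,.003),velocity=.04,guard=15); st()
f=grab('top','t2'); print(tube(f))
a=grab('scene','s2'); 
c=np.hstack([f['frame'][140:250,215:345],a['frame'][140:250,215:345]]);cv2.imwrite('pics/v2.png',cv2.resize(cv2.cvtColor(c,4),None,fx=3,fy=3,interpolation=2))
E
python3 step1.py
```

```text
1 [array([-0.22,  0.5 ,  1.47, -0.  ,  1.17, -0.12]), array([-0.22,  0.69,  1.56, -0.  ,  0.89, -0.12]), array([ 0.05,  0.74,  1.45, -0.  ,  0.96,  0.15]), array([ 0.15,  0.62,  1.66, -0.  ,  0.86,  0.25])]
-1 [None, None, None, None]
t 2.48 blk [-0.0241 -0.1961] z 0.1402 F [0.1 0.7 0.3] gap 1.000739443658798
t 4.34 blk [-0.0238 -0.197 ] z 0.0034 F [0.2 0.7 0.1] gap 0.9994294428539754
t 6.47 blk [-0.024  -0.1181] z 0.003 F [-0.1  0.4 -0.2] gap 0.996644252695686
[]
```

View pics/v2.png

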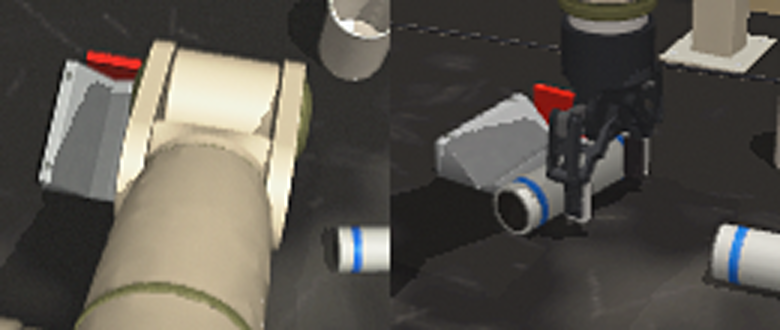

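The scene half shows the tube (near band at (540,195)) squared up against both fingers, at the ramp's toe. In the top view the arm hides it. Next I'll push it up the ramp and over the lip.

```bash
python3 - <<'E'
from h import *
q=monitor.sense()['ee_rot']
print(env.movel(w(-.024,-.037,.012),velocity=.04,guard=12)); st()
env.hold(.3)
env.movel(w(-.024,-.055,.02),velocity=.1); env.movel(w(-.024,-.06,.11),velocity=.15)
env.movel(w(-.17,0,.11),velocity=.15); st()
f=grab('top','t3'); print(tube(f,.046))
a=grab('scene','s3'); 
c=np.hstack([f['frame'][140:250,215:345],a['frame'][140:250,215:345]]);cv2.imwrite('pics/v3.png',cv2.resize(cv2.cvtColor(c,4),None,fx=3,fy=3,interpolation=2))
E
```

```text
False
t 8.75 blk [-0.024  -0.0371] z 0.012 F [-0.   0.2 -0.2] gap 1.001364496899168
t 11.35 blk [-0.1694 -0.0002] z 0.11 F [-0.1 -0.1 -0.7] gap 1.0040092772345393
[(np.int32(33), array([0.0361, 0.0004]))]
```

View pics/v3.png

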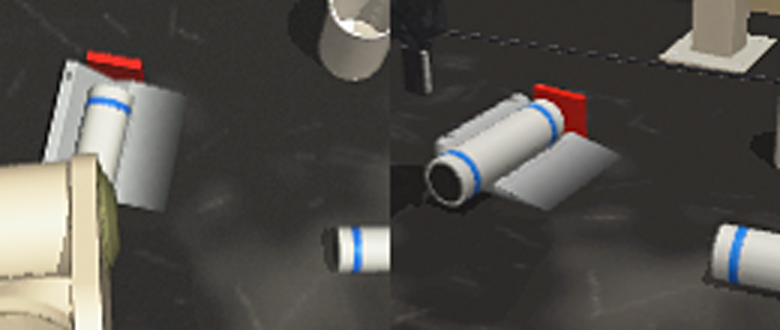

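The tube lies in the groove, far band at (108,102) in the left half, about 21 mm short of the stop. Now the axial push with closed fingers on its -x end face.

```bash
python3 - <<'E'
from h import *
env.close_gripper(20); st()
env.movel(w(-.14,0,.11)); env.movel(w(-.14,0,.016),velocity=.08); st()
env.movel(w(-.105,0,.016),velocity=.03,guard=6); st()
print(env.movel(w(-.080,0,.016),velocity=.02,guard=6)); st()
a=grab('scene','s4')
env.movel(w(-.14,0,.016),velocity=.1); env.movel(w(-.16,0,.13),velocity=.15);env.movel(w(-.26,-.05,.13),velocity=.15); st()
f=grab('top','t4'); print(tube(f,.046)); b=grab('scene')
c=np.hstack([f['frame'][140:250,215:345],b['frame'][140:250,215:345]]);cv2.imwrite('pics/v4.png',cv2.resize(cv2.cvtColor(c,4),None,fx=3,fy=3,interpolation=2))
E
```

```text
t 12.22 blk [-0.17 -0.  ] z 0.11 F [-0.8  1.5  0.8] gap 0.000940376007513476
t 13.89 blk [-1.397e-01  1.000e-04] z 0.0164 F [-0.  -1.5 -0.2] gap -0.0023574102266183897
t 15.21 blk [-0.1051 -0.    ] z 0.016 F [-1.7  0.5 -0.6] gap 0.00413625061152981
True
t 16.08 blk [-0.0876 -0.0001] z 0.0154 F [-0.3  1.3  0. ] gap 0.0017693422915426096
t 18.62 blk [-0.2593 -0.0498] z 0.13 F [ 0.4 -0.3 -0. ] gap 0.003520839840283308
[(np.int32(34), array([ 0.0585, -0.0012])), (np.int32(34), array([-0.0578, -0.0016]))]
```

View pics/v4.png

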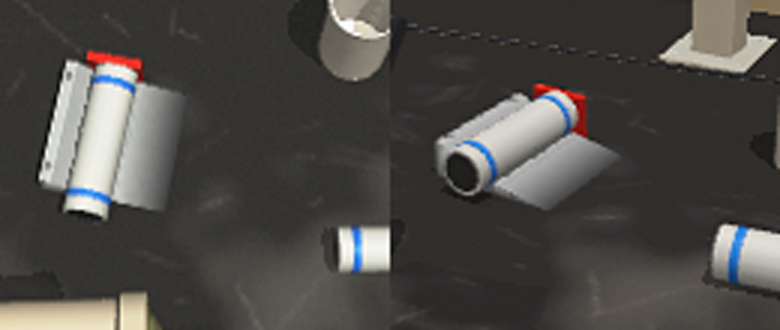

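The tube sits squarely in the groove with its end against the red stop at (115,62). Its band midpoint is at (0.4,-1.4) mm from home, it is parallel to the groove, and the robot is clear of everything.

```bash
python3 -c "
from h import *
env.hold(.5);print(job.hand_in())"
```

```text
the job is handed in; nothing more can be done
None
```

The tube was rolled up the ramp and over the lip, then pushed along the groove to the red stop; by the last picture it was about 1.5 mm from home, and the job was handed in at about 19 s with no verdict returned.

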